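# Turn a double-ended stake in its holder and lock it again

## Robot

A 7-joint arm with a two-finger parallel gripper is mounted at the origin on a cart in front of the work surface, level with it; the furniture and walls round the work are solid. World frame = base frame: x ahead of the robot, y to its left, z up, the work surface at z = 0. Lengths are in m, angles in rad, forces in N, time in s.
With the tool pointing down it reaches from about 0.35 to 0.9 m from the base axis. Payload 8.1 kg.
Tool frame: the origin (TCP) lies at the very end of the fingers, on their centre line; the grasp point (between the pads) lies grip_point_offset behind it (grip_point_offset is the distance from the TCP to the grasp point, in m); z points along the fingers, y is the direction in which the jaws open and shut (so a half turn about z gives the same grasp; the last joint's range is limited). The gripper opens to 92 mm and grips with 3 to 60 N. Pads are 19 mm wide; open, the fingers measure 130 mm over their backs; the gripper's body (75 mm by 190 mm) begins 47 mm behind the grasp point.
Start: joints at [1.035, 0.434, 0.025, 1.573, -0.012, 1.134, -0.075], TCP at [0.262, -0.567, 0.227] pointing down, gripper open.
Joint ranges: [-2.62, 2.62], [-0.44, 2.09], [-1.27, 1.32], [0.08, 2.57], [-1.32, 4.46], [0.12, 2], [-2.74, 2.74]. Speed limits (rad/s): [2.22, 2.22, 3.01, 3.01, 3.14, 3.14, 3.14].

## Interface

Orientations are given as a rotation vector (axis times angle).
In Python, from cell import * gives the robot as it stands.
- The arm moves only by the tool drive_tool, never from a script. Its argument "increments" is a list of rows, each an object of numbers: "grip": the gripper's target within -1 to 1 (shut at 1, half-way at 0, fully open at -1); "tx", "ty", "tz": the shift along the world's x, y, z normalised to -1 to 1, where 1 is 400 mm; "turn": the turn about the world's z normalised to -1 to 1, where 1 is 60 degrees. In form: [{"grip": .., "tx": .., "ty": .., "tz": .., "turn": ..}, ...]. A call has 1 to 20 rows; each row is the pose to reach, as a shift and turn from the pose measured when the call began; what a row does not reach only later rows make up. A row lasts 1/10 s, in which the tool goes at most 50 mm and 8.59 degrees, less where a joint would pass 70% of its speed; a pose out of reach is approached as far as the arm can. A call with a number of a shift or a turn outside -1 to 1 is refused whole. A call with a gripper value outside its range is refused whole. The fingers move at their own pace and stop on an object; "newtons" is the grip in N (left out, the last holds). Time passes only in rows, so rows that repeat a pose let the fingers close. It gives the time, the measured TCP pose, the force and the opening at its end, in the units of the state.
- observe(): the state, without advancing time (a new reading comes with each control period).
- get_image(name): name is "side" or "top"; returns the picture (480x640x3 uint8, red, green, blue); there is no depth.
- camera_info(name): a dict with "fx", "fy", "cx", "cy" (pixels), "eye" and "rotation" of the camera in the world. Camera axes: x right, y down, z forward; pixel columns grow to the right and rows downward; lengths in m; the calibration is good to about 2 mm. A picture is of the moment at which its call begins. camera_info takes no time and is no camera call.
- sign_off(): hands the job in, once; it reports no verdict.
The state is a dict: "clock": time; "joints": joint angles; "dq": joint speeds; "joint_efforts": joint torques, N m; "position": TCP position; "ee_rot": TCP orientation; "force": force on the tool from outside, world axes, zero at the start; "ft_torque": the same for the moment, N m; "width": opening from 0.0 (shut) to 1.0 (fully open).
Only numpy, scipy, OpenCV 4.12 (cv2) and the standard library are available. Lean on these libraries where they do the work, as an engineer would, in place of code of your own. Each camera call takes 0.05 s, during which the arm holds its last target. There are 200 camera calls.

## Task

Turn the double-ended stake end for end in its green holder, so that the brass round-topped half sticks out to work on: pull the holder's red knob all the way out over its detent so that it stays out, lift the stake out, and lay its dark square half down in the channel, grooves up, pushed back against the end stop. Then push the red knob fully home so that its bolt locks the stake; leave the bowl, the wooden ring clamp and the vial where they stand.

Things in the scene. Friction and masses are not known exactly. Their poses are not given: they have to be found in the camera images.
- holder: Green holder, fixed: base 91 x 112 x 12 mm (y -98 to +14 mm) with an open-topped channel along y, 29 mm wide, floor 12 mm above the bench, cheeks 16 mm thick to 38 mm above the bench (5 mm chamfers inside), end stop at -y, open at +y. Origin on the bench; a mounted stake's middle is 12 mm straight above it, its free half sticking out to +y. Knob on the +x side, in a 53 mm high housing.
- stop_face (a point): Middle of the end stop's face, at holder y = -85 mm, 25 mm above the bench, which closes the -y end of the channel; axes are the holder's. The knob's bolt crosses the channel along x at holder y = -60 mm, 30 mm above the bench.
- knob (a joint): Travel (m) of the red knob: 0 home (bolt across the channel), 0.034 fully out (bolt clear); pulled along the holder's +x. Starts home. Sprung detent: a crest from about 9 to 25 mm takes about 11 N to pass; friction about 1.5 N elsewhere. The 10 mm bolt has a round end; pushed in from out, it meets the stake's side after about 6 mm unless the groove is in line within about 3 mm.
- knob_grip (a point): Middle of the red round knob, 30 mm in diameter, 26 mm long, axis level along the holder's x, 30 mm above the bench; at home 85 mm from the channel's middle, with 21 mm of bare 10 mm shaft between it and the detent housing. Axes are the holder's. Can be pinched from above across its diameter (along the holder's y) and pushed on its outer (+x) face.
- stake: Double-ended stake, 170 mm, 26 mm wide and high, flat underneath, about 0.4 kg, lying along its y; origin mid-length in the underside; so is the mass centre. +y half dark and square, -y half brass with a round top (26 mm across). Starts mounted, axes as the holder's, brass half in the channel; ends turned by pi. The holder hides 99 of its 170 mm: it can be held only by the half that sticks out.
- square_end (a point): Middle of the dark square end face (stake y = +85 mm, 13 mm above the underside); it must come against the end stop. A groove 16 mm wide and 16 mm deep crosses the top of each half at stake y = +60 and -60 mm; the bolt goes through it.
- round_end (a point): Middle of the brass round-topped end face (stake y = -85 mm, 13 mm above the underside), which is at the end stop at the start. To lay the stake down, the bench is bare on the robot's side of the holder between world y = -0.36 and -0.22 m, x = 0.34 to 0.52 m; a magnifier lamp hangs over y = -0.05 m and beyond to the left, tins stand to the right from y = -0.38 m.
- bowl: Bystander: round steel bowl of beads, 95 mm wide, 32 mm high; origin under its centre.
- clamp: Bystander: wooden ring clamp, 125 x 30 x 25 mm, lying; long axis y; origin under its centre.
- vial: Bystander: small oil vial, 30 x 34 mm, 64 mm high; origin under its centre.
Not all that is in view belongs to the job. There is more than one size of the holder; the job needs the larger.

How it is judged:
On the way, in this order (a step that is already met when the one before it is completed fails the run):
1. the red knob is pulled out and stays out (value of joint knob above 0.029 m), for 0.2 s.
2. the stake lies turned round in the channel, square end back by the end stop, with the knob still out (value of joint knob above 0.026 m and y of square_end in the frame of holder between -0.088 and -0.081 m and x of square_end in the frame of holder between -0.006 and 0.006 m and height (world z) of stake between 0.009 and 0.016 m and angle between the y axis of stake and the y axis of holder, either way round below 0.1 rad and angle between stake's own z axis and vertical below 0.1 rad), for 0.1 s.
At the end, for the whole second after the job is handed in: The knob is home (within 3 mm), and the stake lies still in the holder's channel the other way round: square end within 5 mm of the end stop and of the channel's middle, underside within 4 mm of the channel floor, grooves up, along the channel within 0.1 rad, round half sticking out (value of joint knob below 0.003 m and y of square_end in the frame of holder between -0.088 and -0.08 m and x of square_end in the frame of holder between -0.005 and 0.005 m and height (world z) of stake between 0.009 and 0.016 m and angle between the y axis of stake and the y axis of holder, either way round below 0.1 rad and angle between stake's own z axis and vertical below 0.1 rad and linear speed of stake below 0.02 m/s); the robot touches nothing.
It fails at once if the bowl is displaced by more than 25 mm (distance of bowl from where it was at the start of the episode above 0.025 m).
It fails at once if the ring clamp is displaced by more than 25 mm (distance of clamp from where it was at the start of the episode above 0.025 m).
It fails at once if the vial is displaced by more than 25 mm or tipped (distance of vial from where it was at the start of the episode above 0.025 m or angle between vial's own z axis and vertical above 0.5 rad).
It also fails if it takes over 66 s, if anything falls off the work surface, if the arm or the gripper's body presses on something with over 40 N, if the wrist force passes 120 N, or if a joint passes its speed limit or range.

## Working session

There is one attempt and no reset: what is moved stays moved. The work goes in short steps, Python scripts to look and compute and a tool call to move; the robot and the scene stay as the last step left them, time stands still between calls to the robot, and variables do not carry over. Pictures are saved under pics/ and viewed, about 8 in all and at most 12, crops included, and the job is handed in when it is done.

Besides the shell and the picture viewer there is one more tool, called after ">>>" by a JSON object that holds its "op" and its "data", one argument or row to a line. drive_tool: Moves the arm, as the interface text tells. Its arguments: {"type":"object","properties":{"increments":{"type":"array","items":{"type":"object","properties":{"grip":{"type":"number"},"tx":{"type":"number"},"ty":{"type":"number"},"tz":{"type":"number"},"turn":{"type":"number"}}}},"newtons":{"type":"number"}},"required":["increments"]}

```bash
mkdir -p pics; ls; python3 - <<'E'
from cell import *
import cv2,numpy as np
for n in("side","top"):
    im=get_image(n); cv2.imwrite(f"pics/{n}0.png",im[:,:,::-1]); c=camera_info(n); print(n,c)
print(observe())
try: print(grip_point_offset)
except Exception as e: print(e)
E
```

```text
pics
side {'fx': 501.8018744447144, 'fy': 501.8018744447144, 'cx': 320.41428886713, 'cy': 239.43615203418574, 'eye': array([ 0.45787308, -0.81713545,  0.56775322]), 'rotation': array([-2.14546427,  0.24479502, -0.12228302])}
top {'fx': 601.3511459799635, 'fy': 601.3511459799635, 'cx': 323.82834927398477, 'cy': 241.76492935253393, 'eye': array([ 0.41040956, -0.08518196,  1.35559903]), 'rotation': array([-2.12709306,  2.10854544, -0.18814224])}
{'clock': 0.1, 'joints': array([ 1.03543158,  0.43515094,  0.02495637,  1.57397671, -0.01162775,
        1.13403024, -0.0751108 ]), 'dq': array([ 0.00087094, -0.00194145, -0.00202195, -0.00265759, -0.00049715,
       -0.00034919,  0.00031848]), 'joint_efforts': array([ 3.43342530e-03, -6.69120383e+01,  9.88152176e-01, -3.15147185e+01,
       -6.05030078e-02,  3.73811438e-02,  9.07094704e-05]), 'position': array([ 0.2618922 , -0.5669806 ,  0.22603609]), 'ee_rot': array([-3.06702657e+00, -6.74083642e-01,  6.26100929e-04]), 'force': array([ 0.98843484, -0.0611321 ,  0.92313114]), 'ft_torque': array([ 0.01361634, -0.02564633,  0.00360908]), 'width': 0.9966991401298713}
0.0188
```

View pics/top0.png

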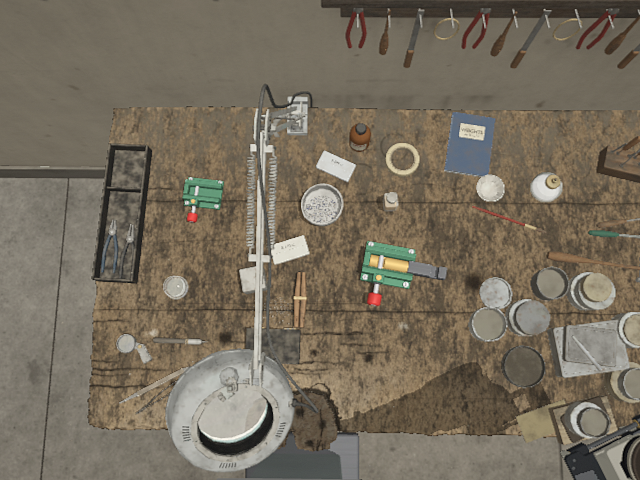

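View pics/side0.png

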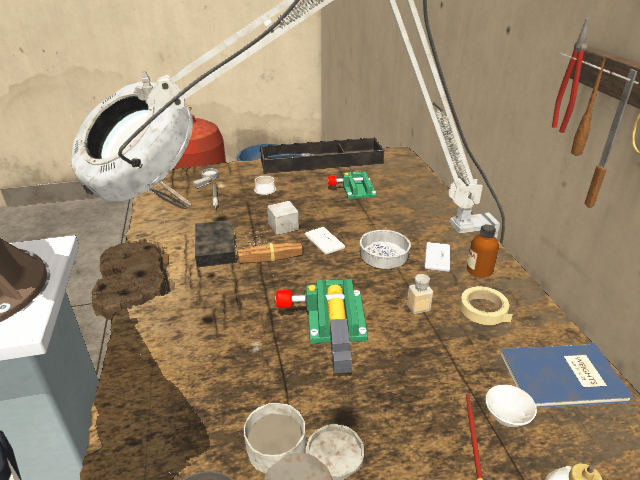

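```bash
cat > h.py <<'E'
from cell import *
import cv2,numpy as np
from scipy.spatial.transform import Rotation as R
def cam(n):
    c=camera_info(n); K=np.array([[c['fx'],0,c['cx']],[0,c['fy'],c['cy']],[0,0,1]]); return K,R.from_rotvec(c['rotation']).as_matrix(),np.array(c['eye'])
def proj(n,P):
    K,M,e=cam(n); q=(np.atleast_2d(P)-e)@M@K.T; return q[:,:2]/q[:,2:]
def unproj(n,uv,z):
    K,M,e=cam(n); uv=np.atleast_2d(uv).astype(float)
    d=np.c_[uv,np.ones(len(uv))]@np.linalg.inv(K).T@M.T
    return e+d*((z-e[2])/d[:,2])[:,None]
def shot(n,f,box=None,s=1,draw=()):
    im=get_image(n)[:,:,::-1].copy(); cv2.imwrite(f"pics/{f}_raw.png",im)
    return crop(im,f,box,s,n,draw)
def crop(im,f,box,s,n=None,draw=()):
    x0,y0,x1,y1=box or (0,0,640,480)
    o=cv2.resize(im[y0:y1,x0:x1],None,fx=s,fy=s,interpolation=cv2.INTER_CUBIC)
    for poly,col in draw:
        p=((proj(n,poly)-[x0,y0]+.5)*s).astype(int); cv2.polylines(o,[p],True,col,1)
    cv2.imwrite(f"pics/{f}.png",o); return im
def hold(x,y,yaw,P):
    P=np.atleast_2d(P); c,s=np.cos(yaw),np.sin(yaw)
    return np.c_[x+c*P[:,0]-s*P[:,1],y+s*P[:,0]+c*P[:,1],P[:,2]]
E
python3 - <<'E'
from h import *
a=cv2.resize(cv2.imread("pics/top0.png")[230:315,350:460],None,fx=5,fy=5,interpolation=cv2.INTER_CUBIC)
b=cv2.resize(cv2.imread("pics/side0.png")[270:380,265:375],None,fx=4,fy=4,interpolation=cv2.INTER_CUBIC)
cv2.imwrite("pics/c0.png",a);
# rough guesses
print(unproj("top",[[446,272]],.025),unproj("top",[[375,300]],.03))
im=cv2.imread("pics/top0.png");hsv=cv2.cvtColor(im,cv2.COLOR_BGR2HSV)
g=cv2.inRange(hsv,(60,80,30),(90,255,255));g[:, :350]=0;g[:, 450:]=0
c=max(cv2.findContours(g,0,1)[0],key=cv2.contourArea);r=cv2.minAreaRect(c);print(r,unproj("top",cv2.boxPoints(r),.012))
im=cv2.imread("pics/side0.png");hsv=cv2.cvtColor(im,cv2.COLOR_BGR2HSV)
E
```

```text
[[ 0.59718005 -0.34206881  0.025     ]] [[ 0.53300885 -0.18335671  0.03      ]]
((387.97601318359375, 264.6319885253906), (50.624576568603516, 39.89145278930664), 10.304845809936523) [[ 0.57988572 -0.15019423  0.012     ]
 [ 0.6697933  -0.16653488  0.012     ]
 [ 0.64977607 -0.27921527  0.012     ]
 [ 0.56043925 -0.26157024  0.012     ]]
```

View pics/c0.png

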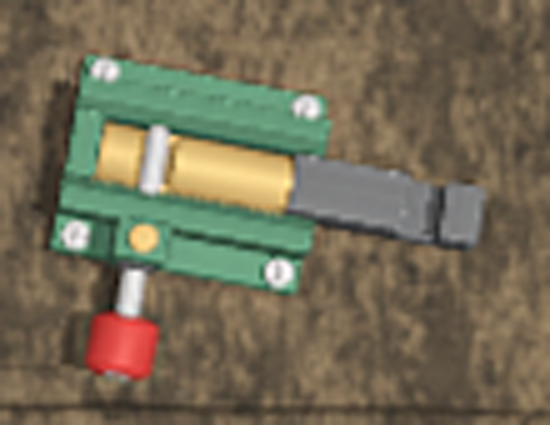

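```bash
cat > fit.py <<'E'
from h import *
from scipy.optimize import minimize
S=6
def box(x0,x1,y0,y1,z0,z1): return np.array([[x,y,z] for x in(x0,x1) for y in(y0,y1) for z in(z0,z1)])/1e3
t=np.linspace(0,2*np.pi,40)
KN=np.array([[x,15*np.cos(a),30+15*np.sin(a)] for x in(72,98) for a in t])/1e3+[0,-.060,0]
def up(im,b): return cv2.resize(im[b[1]:b[3],b[0]:b[2]],None,fx=S,fy=S,interpolation=cv2.INTER_LINEAR)
def ren(n,P,b):
    p=((proj(n,P)-b[:2]+.5)*S); m=np.zeros(((b[3]-b[1])*S,(b[2]-b[0])*S),np.uint8)
    h=cv2.convexHull(p.astype(np.float32)); cv2.fillPoly(m,[np.round(h*16).astype(np.int32)],1,shift=4); return m
E
cat > f0.py <<'E'
from fit import *
B={"top":(350,230,460,320),"side":(265,265,380,385)}
ST=box(-13,13,14,85,12,38); BA=box(-45.5,45.5,-98,14,0,12)
T={}
for n,b in B.items():
    h=cv2.cvtColor(up(cv2.imread(f"pics/{n}0.png"),b),cv2.COLOR_BGR2HSV).astype(int)
    H,s,v=h[...,0],h[...,1],h[...,2]
    red=(((H<6)|(H>172))&(s>150)).astype(np.uint8)
    dark=((s<60)&(v<150)&((H>90)|(s<25))).astype(np.uint8)
    g=((H>60)&(H<92)&(s>80)).astype(np.uint8)
    def big(m):
        k,l,st,_=cv2.connectedComponentsWithStats(m); return (l==1+st[1:,4].argmax()).astype(np.uint8)
    T[n]=[big(red),big(cv2.morphologyEx(dark,cv2.MORPH_CLOSE,np.ones((13,13)))),g]
    print(n,[int(m.sum()) for m in T[n]])
def cost(p,full=False):
    x,y,w=p[0]/1e3,p[1]/1e3,p[2]/1e2; c=[]
    for n,b in B.items():
        for P,m in((KN,T[n][0]),(ST,T[n][1])): c.append(int((ren(n,hold(x,y,w,P),b)!=m).sum()))
    return c if full else sum(c)
best=None
for w in(294,297,300):
    p0=[614,-258,w]
    r=minimize(cost,p0,method="Nelder-Mead",options=dict(initial_simplex=[p0,[622,-258,w],[614,-250,w],[614,-258,w+3]]))
    print(r.x,r.fun,cost(r.x,True))
    if best is None or r.fun<best.fun: best=r
x,y,w=best.x/[1e3,1e3,1e2]
o=[]
for n,b in B.items():
    i=up(cv2.imread(f"pics/{n}0.png"),b)
    for P,c in((KN,(255,255,0)),(ST,(0,255,255)),(BA,(255,0,255)),(box(-14.5,14.5,-85,14,12,12),(255,255,255))):
        cs,_=cv2.findContours(ren(n,hold(x,y,w,P),b),0,1); cv2.drawContours(i,cs,-1,c,1)
    o.append(cv2.resize(i,(390,int(390*i.shape[0]/i.shape[1]))))
H=max(q.shape[0] for q in o); cv2.imwrite("pics/f0.png",np.hstack([cv2.copyMakeBorder(q,0,H-q.shape[0],0,0,0) for q in o]))
E
python3 f0.py
```

```text
top [5475, 17068, 41867]
side [10356, 33318, 75207]
[ 609.40611893 -256.0559987   296.04484532] 10861.0 [1225, 3453, 1457, 4726]
[ 609.5105538  -255.43657776  296.14093737] 10613.0 [1030, 3217, 1614, 4752]
[ 609.42848953 -255.92741839  295.98864828] 10667.0 [1127, 3404, 1440, 4696]
```

View pics/f0.png

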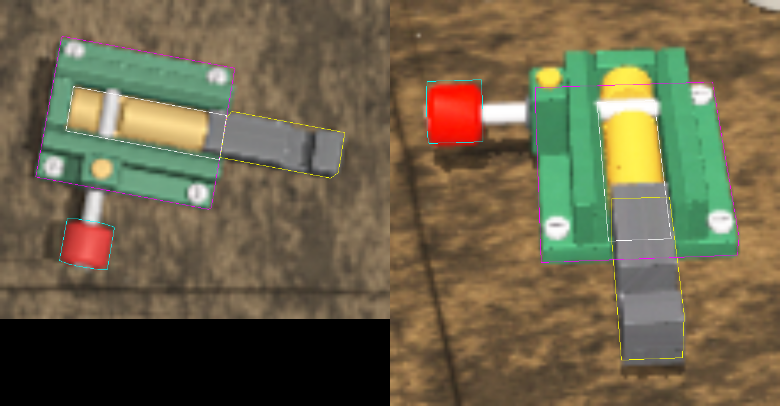

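>>> {"op": "drive_tool", "data": {
  "increments": [
    {"grip":-1,"tx":0.687,"ty":0.964,"tz":-0.1,"turn":-0.586},
    {"grip":-1,"tx":0.687,"ty":0.964,"tz":-0.1,"turn":-0.586},
    {"grip":-1,"tx":0.687,"ty":0.964,"tz":-0.1,"turn":-0.586},
    {"grip":-1,"tx":0.687,"ty":0.964,"tz":-0.1,"turn":-0.586},
    {"grip":-1,"tx":0.687,"ty":0.964,"tz":-0.1,"turn":-0.586},
    {"grip":-1,"tx":0.687,"ty":0.964,"tz":-0.1,"turn":-0.586},
    {"grip":-1,"tx":0.687,"ty":0.964,"tz":-0.1,"turn":-0.586},
    {"grip":-1,"tx":0.687,"ty":0.964,"tz":-0.1,"turn":-0.586},
    {"grip":-1,"tx":0.687,"ty":0.964,"tz":-0.1,"turn":-0.586},
    {"grip":-1,"tx":0.687,"ty":0.964,"tz":-0.1,"turn":-0.586},
    {"grip":-1,"tx":0.687,"ty":0.964,"tz":-0.1,"turn":-0.586},
    {"grip":-1,"tx":0.687,"ty":0.964,"tz":-0.1,"turn":-0.586},
    {"grip":-1,"tx":0.687,"ty":0.964,"tz":-0.1,"turn":-0.586}
  ]
}}

```text
clock: 1.4
position: [0.5358, -0.1829, 0.1859]
ee_rot: [-3.128, 0.287, 0.001]
force: [0.3, -0.8, 0.1]
width: 0.998
```

>>> {"op": "drive_tool", "data": {
  "increments": [
    {"grip":-1,"tx":0.003,"ty":0.0035,"tz":-0.1},
    {"grip":-1,"tx":0.003,"ty":0.0035,"tz":-0.22},
    {"grip":-1,"tx":0.003,"ty":0.0035,"tz":-0.33},
    {"grip":-1,"tx":0.003,"ty":0.0035,"tz":-0.4},
    {"grip":-1,"tx":0.003,"ty":0.0035,"tz":-0.43},
    {"grip":-1,"tx":0.003,"ty":0.0035,"tz":-0.43},
    {"grip":-1,"tx":0.003,"ty":0.0035,"tz":-0.43}
  ]
}}

```text
invalid input
```

>>> {"op": "drive_tool", "data": {
  "newtons": 40,
  "increments": [
    {"grip":1},
    {"grip":1},
    {"grip":1},
    {"grip":1},
    {"grip":1},
    {"grip":1},
    {"grip":1}
  ]
}}

```text
invalid input
```

>>> {"op": "drive_tool", "data": {
  "increments": [
    {"grip":-1,"tx":0.003,"ty":0.0035,"tz":-0.1,"turn":0},
    {"grip":-1,"tx":0.003,"ty":0.0035,"tz":-0.22,"turn":0},
    {"grip":-1,"tx":0.003,"ty":0.0035,"tz":-0.33,"turn":0},
    {"grip":-1,"tx":0.003,"ty":0.0035,"tz":-0.4,"turn":0},
    {"grip":-1,"tx":0.003,"ty":0.0035,"tz":-0.43,"turn":0},
    {"grip":-1,"tx":0.003,"ty":0.0035,"tz":-0.43,"turn":0},
    {"grip":-1,"tx":0.003,"ty":0.0035,"tz":-0.43,"turn":0}
  ]
}}

```text
clock: 2.1
position: [0.5377, -0.1824, 0.0151]
ee_rot: [-3.128, 0.289, -0.001]
force: [-0.3, -0.1, 0.6]
width: 1.001
```

>>> {"op": "drive_tool", "data": {
  "newtons": 40,
  "increments": [
    {"grip":1,"tx":0,"ty":0,"tz":0,"turn":0},
    {"grip":1,"tx":0,"ty":0,"tz":0,"turn":0},
    {"grip":1,"tx":0,"ty":0,"tz":0,"turn":0},
    {"grip":1,"tx":0,"ty":0,"tz":0,"turn":0},
    {"grip":1,"tx":0,"ty":0,"tz":0,"turn":0},
    {"grip":1,"tx":0,"ty":0,"tz":0,"turn":0},
    {"grip":1,"tx":0,"ty":0,"tz":0,"turn":0}
  ]
}}

```text
clock: 2.8
position: [0.5376, -0.1824, 0.0151]
ee_rot: [-3.128, 0.288, -0.001]
force: [-0.6, -0.4, -0.6]
width: 0.437
```

>>> {"op": "drive_tool", "data": {
  "newtons": 40,
  "increments": [
    {"grip":1,"tx":0,"ty":0,"tz":0,"turn":0},
    {"grip":1,"tx":0,"ty":0,"tz":0,"turn":0},
    {"grip":1,"tx":0,"ty":0,"tz":0,"turn":0},
    {"grip":1,"tx":0,"ty":0,"tz":0,"turn":0}
  ]
}}

```text
clock: 3.2
position: [0.5376, -0.1819, 0.015]
ee_rot: [-3.128, 0.288, -0.001]
force: [0.2, 3.4, -0.3]
width: 0.316
```

>>> {"op": "drive_tool", "data": {
  "increments": [
    {"grip":1,"tx":-0.0148,"ty":0.0027,"tz":0,"turn":0},
    {"grip":1,"tx":-0.0295,"ty":0.0054,"tz":0,"turn":0},
    {"grip":1,"tx":-0.0443,"ty":0.0081,"tz":0,"turn":0},
    {"grip":1,"tx":-0.059,"ty":0.0108,"tz":0,"turn":0},
    {"grip":1,"tx":-0.0738,"ty":0.0135,"tz":0,"turn":0},
    {"grip":1,"tx":-0.0875,"ty":0.016,"tz":0,"turn":0},
    {"grip":1,"tx":-0.0875,"ty":0.016,"tz":0,"turn":0},
    {"grip":1,"tx":-0.0875,"ty":0.016,"tz":0,"turn":0}
  ]
}}

```text
clock: 4.0
position: [0.5041, -0.1758, 0.0152]
ee_rot: [-3.128, 0.288, -0.006]
force: [9.2, -0.9, -9.3]
width: 0.314
```

>>> {"op": "drive_tool", "data": {
  "increments": [
    {"grip":-1,"tx":0,"ty":0,"tz":0,"turn":0},
    {"grip":-1,"tx":0,"ty":0,"tz":0,"turn":0},
    {"grip":-1,"tx":0,"ty":0,"tz":0,"turn":0},
    {"grip":-1,"tx":0,"ty":0,"tz":0,"turn":0},
    {"grip":-1,"tx":0,"ty":0,"tz":0,"turn":0},
    {"grip":-1,"tx":0,"ty":0,"tz":0.12,"turn":0},
    {"grip":-1,"tx":0,"ty":0,"tz":0.24,"turn":0},
    {"grip":-1,"tx":0,"ty":0,"tz":0.24,"turn":0},
    {"grip":-1,"tx":0,"ty":0,"tz":0.24,"turn":0}
  ]
}}

```text
clock: 4.9
position: [0.5048, -0.176, 0.1125]
ee_rot: [3.128, -0.288, 0.011]
force: [-0.1, -0.1, -1.0]
width: 0.992
```

>>> {"op": "drive_tool", "data": {
  "increments": [
    {"grip":-1,"tx":0.1,"ty":-0.15,"tz":0.02,"turn":1},
    {"grip":-1,"tx":0.245,"ty":-0.285,"tz":0.02,"turn":1},
    {"grip":-1,"tx":0.245,"ty":-0.285,"tz":0.02,"turn":1},
    {"grip":-1,"tx":0.245,"ty":-0.285,"tz":0.02,"turn":1},
    {"grip":-1,"tx":0.245,"ty":-0.285,"tz":0.02,"turn":1},
    {"grip":-1,"tx":0.245,"ty":-0.285,"tz":0.02,"turn":1},
    {"grip":-1,"tx":0.245,"ty":-0.285,"tz":0.02,"turn":1}
  ]
}}

```text
clock: 5.6
position: [0.6017, -0.2896, 0.1182]
ee_rot: [-2.844, -1.321, -0.006]
force: [0.6, -0.9, 0.0]
width: 1.001
```

>>> {"op": "drive_tool", "data": {
  "increments": [
    {"grip":-1,"tx":0,"ty":0,"tz":0,"turn":0.5},
    {"grip":-1,"tx":0,"ty":0,"tz":0,"turn":0.5},
    {"grip":-1,"tx":0,"ty":0,"tz":0,"turn":0.5},
    {"grip":-1,"tx":0,"ty":0,"tz":0,"turn":0.5},
    {"grip":-1,"tx":0,"ty":0,"tz":0,"turn":0.5},
    {"grip":-1,"tx":0,"ty":0,"tz":0,"turn":0.5}
  ]
}}

```text
clock: 6.2
position: [0.6009, -0.2893, 0.1169]
ee_rot: [-2.405, -2.007, -0.002]
force: [0.1, 0.4, 1.4]
width: 0.998
```

```bash
cat > st.py <<'E'
from h import *
o=observe(); M=R.from_rotvec(o['ee_rot']).as_matrix()
p=np.array(o['position']); H=np.array([.6095,-.2558]); w=2.961; d=p[:2]-H
c,s=np.cos(w),np.sin(w)
print("pos",p.round(4),"yaw(y)",np.degrees(np.arctan2(M[1,1],M[0,1])).round(2),"tilt z",M[:,2].round(3),"F",np.round(o['force'],1),"w mm",round(o['width']*92,1),"j7",round(o['joints'][6],2),"t",o['clock'],"in holder",(np.array([c*d[0]+s*d[1],-s*d[0]+c*d[1]])*1e3).round(1))
E
python3 st.py
```

```text
pos [ 0.6009 -0.2893  0.1169] yaw(y) -10.31 tilt z [-0.005  0.008 -1.   ] F [0.1 0.4 1.4] w mm 91.8 j7 -0.02 t 6.2 in holder [ 2.4 34.5]
```

>>> {"op": "drive_tool", "data": {
  "increments": [
    {"grip":-1,"tx":0.0055,"ty":-0.0035,"tz":-0.1,"turn":0},
    {"grip":-1,"tx":0.0055,"ty":-0.0035,"tz":-0.19,"turn":0},
    {"grip":-1,"tx":0.0055,"ty":-0.0035,"tz":-0.24,"turn":0},
    {"grip":-1,"tx":0.0055,"ty":-0.0035,"tz":-0.2525,"turn":0},
    {"grip":-1,"tx":0.0055,"ty":-0.0035,"tz":-0.2525,"turn":0},
    {"grip":1,"tx":0.0055,"ty":-0.0035,"tz":-0.2525,"turn":0},
    {"grip":1,"tx":0.0055,"ty":-0.0035,"tz":-0.2525,"turn":0},
    {"grip":1,"tx":0.0055,"ty":-0.0035,"tz":-0.2525,"turn":0},
    {"grip":1,"tx":0.0055,"ty":-0.0035,"tz":-0.2525,"turn":0},
    {"grip":1,"tx":0.0055,"ty":-0.0035,"tz":-0.2525,"turn":0},
    {"grip":1,"tx":0.0055,"ty":-0.0035,"tz":-0.2525,"turn":0},
    {"grip":1,"tx":0.0055,"ty":-0.0035,"tz":-0.2525,"turn":0},
    {"grip":1,"tx":0.0055,"ty":-0.0035,"tz":-0.2525,"turn":0},
    {"grip":1,"tx":0.0055,"ty":-0.0035,"tz":-0.2525,"turn":0},
    {"grip":1,"tx":0.0055,"ty":-0.0035,"tz":-0.2525,"turn":0}
  ],
  "newtons": 55
}}

```text
clock: 7.7
position: [0.6032, -0.2908, 0.0158]
ee_rot: [-2.405, -2.007, -0.002]
force: [0.5, 0.2, 0.5]
width: 0.279
```

```bash
python3 st.py
```

```text
pos [ 0.6032 -0.2908  0.0158] yaw(y) -10.31 tilt z [-0.004  0.008 -1.   ] F [0.5 0.2 0.5] w mm 25.7 j7 -0.06 t 7.7 in holder [-0.1 35.6]
```

>>> {"op": "drive_tool", "data": {
  "increments": [
    {"grip":1,"tx":0,"ty":0,"tz":0.02,"turn":0},
    {"grip":1,"tx":0,"ty":0,"tz":0.045,"turn":0},
    {"grip":1,"tx":0,"ty":0,"tz":0.075,"turn":0},
    {"grip":1,"tx":0,"ty":0,"tz":0.11,"turn":0},
    {"grip":1,"tx":0,"ty":0,"tz":0.15,"turn":0},
    {"grip":1,"tx":0,"ty":0,"tz":0.2,"turn":0},
    {"grip":1,"tx":0,"ty":0,"tz":0.25,"turn":0},
    {"grip":1,"tx":0,"ty":0,"tz":0.3,"turn":0},
    {"grip":1,"tx":0,"ty":0,"tz":0.3,"turn":0},
    {"grip":1,"tx":0,"ty":0,"tz":0.3,"turn":0}
  ]
}}

```text
clock: 8.7
position: [0.6033, -0.2909, 0.1364]
ee_rot: [-2.406, -2.008, -0.003]
force: [-1.3, -0.2, -4.4]
width: 0.28
```

```bash
python3 st.py; python3 - <<'E'
from h import *
shot("side","s1",(240,150,440,300),4)
E
```

```text
pos [ 0.6033 -0.2909  0.1364] yaw(y) -10.31 tilt z [-0.003  0.007 -1.   ] F [-1.3 -0.2 -4.4] w mm 25.8 j7 -0.01 t 8.7 in holder [-0.2 35.6]
```

View pics/s1.png

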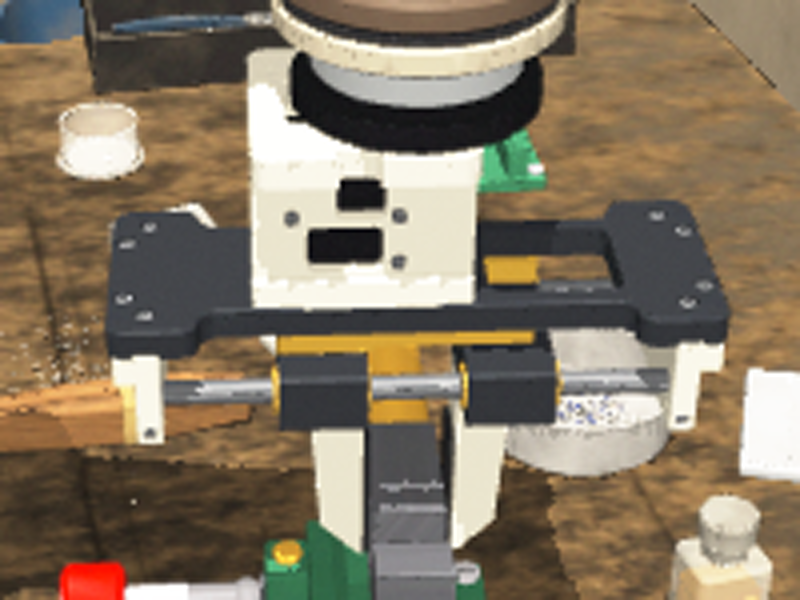

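>>> {"op": "drive_tool", "data": {
  "increments": [
    {"grip":1,"tx":-0.05,"ty":0,"tz":0,"turn":-0.12},
    {"grip":1,"tx":-0.13,"ty":0,"tz":0,"turn":-0.25},
    {"grip":1,"tx":-0.22,"ty":0,"tz":0,"turn":-0.38},
    {"grip":1,"tx":-0.31,"ty":0.005,"tz":0,"turn":-0.51},
    {"grip":1,"tx":-0.4,"ty":0.01,"tz":0,"turn":-0.64},
    {"grip":1,"tx":-0.47,"ty":0.015,"tz":0,"turn":-0.77},
    {"grip":1,"tx":-0.52,"ty":0.015,"tz":0,"turn":-0.9},
    {"grip":1,"tx":-0.52,"ty":0.015,"tz":0,"turn":-1},
    {"grip":1,"tx":-0.52,"ty":0.015,"tz":0,"turn":-1},
    {"grip":1,"tx":-0.52,"ty":0.015,"tz":0,"turn":-1}
  ]
}}

```text
clock: 9.75
position: [0.3948, -0.2844, 0.1349]
ee_rot: [-3.086, -0.542, -0.008]
force: [-0.1, 0.3, -3.6]
width: 0.276
```

>>> {"op": "drive_tool", "data": {
  "increments": [
    {"grip":1,"tx":0,"ty":0,"tz":0,"turn":-0.12},
    {"grip":1,"tx":0,"ty":0,"tz":0,"turn":-0.24},
    {"grip":1,"tx":0,"ty":0,"tz":0,"turn":-0.328},
    {"grip":1,"tx":0,"ty":0,"tz":0,"turn":-0.328},
    {"grip":1,"tx":0,"ty":0,"tz":0,"turn":-0.328}
  ]
}}

```text
clock: 10.25
position: [0.3951, -0.2841, 0.1346]
ee_rot: [-3.134, -0.014, -0.009]
force: [0.6, -0.2, -3.2]
width: 0.282
```

```bash
python3 st.py
```

```text
pos [ 0.3951 -0.2841  0.1346] yaw(y) -89.48 tilt z [ 0.006  0.007 -1.   ] F [ 0.6 -0.2 -3.2] w mm 25.9 j7 -1.08 t 10.25 in holder [205.9  66.4]
```

>>> {"op": "drive_tool", "data": {
  "increments": [
    {"grip":1,"tx":0,"ty":0,"tz":-0.1,"turn":0},
    {"grip":1,"tx":0,"ty":0,"tz":-0.2,"turn":0},
    {"grip":1,"tx":0,"ty":0,"tz":-0.27,"turn":0},
    {"grip":1,"tx":0,"ty":0,"tz":-0.295,"turn":0},
    {"grip":1,"tx":0,"ty":0,"tz":-0.31,"turn":0},
    {"grip":1,"tx":0,"ty":0,"tz":-0.32,"turn":0},
    {"grip":1,"tx":0,"ty":0,"tz":-0.325,"turn":0},
    {"grip":1,"tx":0,"ty":0,"tz":-0.325,"turn":0},
    {"grip":1,"tx":0,"ty":0,"tz":-0.325,"turn":0}
  ]
}}

```text
clock: 11.15
position: [0.3956, -0.2844, 0.0054]
ee_rot: [-3.135, -0.014, -0.011]
force: [-0.4, 0.5, -2.6]
width: 0.275
```

>>> {"op": "drive_tool", "data": {
  "increments": [
    {"grip":1,"tx":0,"ty":0,"tz":-0.003,"turn":0},
    {"grip":1,"tx":0,"ty":0,"tz":-0.004,"turn":0},
    {"grip":1,"tx":0,"ty":0,"tz":-0.004,"turn":0},
    {"grip":-1,"tx":0,"ty":0,"tz":-0.002,"turn":0},
    {"grip":-1,"tx":0,"ty":0,"tz":-0.002,"turn":0},
    {"grip":-1,"tx":0,"ty":0,"tz":-0.002,"turn":0},
    {"grip":-1,"tx":0,"ty":0,"tz":-0.002,"turn":0},
    {"grip":-1,"tx":0,"ty":0,"tz":-0.002,"turn":0},
    {"grip":-1,"tx":0,"ty":0,"tz":-0.002,"turn":0},
    {"grip":-1,"tx":0,"ty":0,"tz":0.12,"turn":0},
    {"grip":-1,"tx":0,"ty":0,"tz":0.24,"turn":0},
    {"grip":-1,"tx":0,"ty":0,"tz":0.24,"turn":0},
    {"grip":-1,"tx":0,"ty":0,"tz":0.24,"turn":0}
  ]
}}

```text
clock: 12.45
position: [0.3962, -0.2849, 0.1025]
ee_rot: [-3.136, -0.014, -0.015]
force: [-0.0, -0.4, -0.0]
width: 0.998
```

>>> {"op": "drive_tool", "data": {
  "increments": [
    {"grip":-1,"tx":0.09,"ty":0,"tz":0.08,"turn":1},
    {"grip":-1,"tx":0.177,"ty":0,"tz":0.08,"turn":1},
    {"grip":-1,"tx":0.177,"ty":0,"tz":0.08,"turn":1},
    {"grip":-1,"tx":0.177,"ty":0,"tz":0.08,"turn":1},
    {"grip":-1,"tx":0.177,"ty":0,"tz":0.08,"turn":1},
    {"grip":-1,"tx":0.177,"ty":0,"tz":0.08,"turn":1},
    {"grip":-1,"tx":0.177,"ty":0,"tz":0.08,"turn":1}
  ]
}}

```text
clock: 13.15
position: [0.4661, -0.2844, 0.1328]
ee_rot: [-2.698, -1.586, -0.007]
force: [0.1, -0.0, 0.7]
width: 1.0
```

>>> {"op": "drive_tool", "data": {
  "increments": [
    {"grip":-1,"tx":0,"ty":0,"tz":0,"turn":1},
    {"grip":-1,"tx":0,"ty":0,"tz":0,"turn":1},
    {"grip":-1,"tx":0,"ty":0,"tz":0,"turn":1},
    {"grip":-1,"tx":0,"ty":0,"tz":0,"turn":1},
    {"grip":-1,"tx":0,"ty":0,"tz":0,"turn":1},
    {"grip":-1,"tx":0,"ty":0,"tz":0,"turn":1},
    {"grip":-1,"tx":0,"ty":0,"tz":0,"turn":1}
  ]
}}

```text
clock: 13.85
position: [0.4652, -0.2839, 0.1311]
ee_rot: [-1.539, -2.722, 0.002]
force: [-0.3, 0.5, 0.2]
width: 1.001
```

>>> {"op": "drive_tool", "data": {
  "increments": [
    {"grip":-1,"tx":0,"ty":0,"tz":0,"turn":1},
    {"grip":-1,"tx":0,"ty":0,"tz":0,"turn":1},
    {"grip":-1,"tx":0,"ty":0,"tz":0,"turn":1},
    {"grip":-1,"tx":0,"ty":0,"tz":0,"turn":1},
    {"grip":-1,"tx":0,"ty":0,"tz":0,"turn":1},
    {"grip":-1,"tx":0,"ty":0,"tz":0,"turn":1},
    {"grip":-1,"tx":0,"ty":0,"tz":0,"turn":1},
    {"grip":-1,"tx":0,"ty":0,"tz":0,"turn":1}
  ]
}}

```text
clock: 14.65
position: [0.4644, -0.2834, 0.1295]
ee_rot: [0.033, -3.127, 0.01]
force: [0.6, 0.5, -0.3]
width: 0.999
```

```bash
python3 st.py; python3 - <<'E'
from h import *
shot("side","s2",(120,200,440,440),2.5)
E
```

```text
pos [ 0.4644 -0.2834  0.1295] yaw(y) 91.2 tilt z [-0.014 -0.007 -1.   ] F [ 0.6  0.5 -0.3] w mm 91.9 j7 1.56 t 14.65 in holder [137.8  53.2]
```

View pics/s2.png

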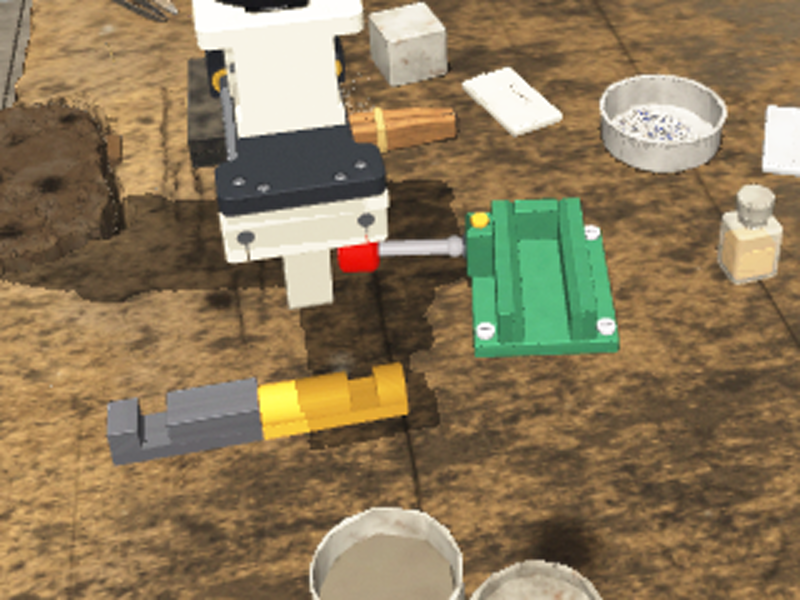

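>>> {"op": "drive_tool", "data": {
  "newtons": 60,
  "increments": [
    {"grip":-1,"tx":0.0065,"ty":-0.0015,"tz":-0.1,"turn":-0.011},
    {"grip":-1,"tx":0.0065,"ty":-0.0015,"tz":-0.2,"turn":-0.011},
    {"grip":-1,"tx":0.0065,"ty":-0.0015,"tz":-0.27,"turn":-0.011},
    {"grip":-1,"tx":0.0065,"ty":-0.0015,"tz":-0.3,"turn":-0.011},
    {"grip":-1,"tx":0.0065,"ty":-0.0015,"tz":-0.315,"turn":-0.011},
    {"grip":-1,"tx":0.0065,"ty":-0.0015,"tz":-0.315,"turn":-0.011},
    {"grip":1,"tx":0.0065,"ty":-0.0015,"tz":-0.315,"turn":-0.011},
    {"grip":1,"tx":0.0065,"ty":-0.0015,"tz":-0.315,"turn":-0.011},
    {"grip":1,"tx":0.0065,"ty":-0.0015,"tz":-0.315,"turn":-0.011},
    {"grip":1,"tx":0.0065,"ty":-0.0015,"tz":-0.315,"turn":-0.011},
    {"grip":1,"tx":0.0065,"ty":-0.0015,"tz":-0.315,"turn":-0.011},
    {"grip":1,"tx":0.0065,"ty":-0.0015,"tz":-0.315,"turn":-0.011},
    {"grip":1,"tx":0.0065,"ty":-0.0015,"tz":-0.315,"turn":-0.011},
    {"grip":1,"tx":0.0065,"ty":-0.0015,"tz":-0.315,"turn":-0.011},
    {"grip":1,"tx":0.0065,"ty":-0.0015,"tz":-0.315,"turn":-0.011},
    {"grip":1,"tx":0.0065,"ty":-0.0015,"tz":-0.315,"turn":-0.011},
    {"grip":1,"tx":0.0065,"ty":-0.0015,"tz":-0.315,"turn":-0.011}
  ]
}}

```text
clock: 16.4
position: [0.4671, -0.284, 0.0037]
ee_rot: [0.007, -3.128, 0.01]
force: [-0.1, -0.5, 0.1]
width: 0.277
```

```bash
python3 st.py
```

```text
pos [ 0.4671 -0.284   0.0037] yaw(y) 90.25 tilt z [-0.014 -0.007 -1.   ] F [-0.1 -0.5  0.1] w mm 25.5 j7 1.39 t 16.4 in holder [135.   53.3]
```

>>> {"op": "drive_tool", "data": {
  "increments": [
    {"grip":1,"tx":0,"ty":0,"tz":0.04,"turn":0},
    {"grip":1,"tx":0,"ty":0,"tz":0.1,"turn":0},
    {"grip":1,"tx":0,"ty":0,"tz":0.18,"turn":0},
    {"grip":1,"tx":0,"ty":0,"tz":0.26,"turn":0},
    {"grip":1,"tx":0,"ty":0,"tz":0.3,"turn":0},
    {"grip":1,"tx":0.03,"ty":0,"tz":0.3,"turn":-0.1},
    {"grip":1,"tx":0.07,"ty":0,"tz":0.3,"turn":-0.22},
    {"grip":1,"tx":0.11,"ty":0,"tz":0.3,"turn":-0.34},
    {"grip":1,"tx":0.16,"ty":0,"tz":0.3,"turn":-0.46},
    {"grip":1,"tx":0.21,"ty":-0.01,"tz":0.3,"turn":-0.58},
    {"grip":1,"tx":0.26,"ty":-0.02,"tz":0.3,"turn":-0.7},
    {"grip":1,"tx":0.3,"ty":-0.03,"tz":0.3,"turn":-0.82},
    {"grip":1,"tx":0.336,"ty":-0.038,"tz":0.3,"turn":-0.92},
    {"grip":1,"tx":0.336,"ty":-0.038,"tz":0.3,"turn":-1},
    {"grip":1,"tx":0.336,"ty":-0.038,"tz":0.3,"turn":-1}
  ]
}}

```text
clock: 17.9
position: [0.6014, -0.2987, 0.1233]
ee_rot: [-1.558, -2.709, -0.002]
force: [-1.1, 0.4, -2.5]
width: 0.276
```

>>> {"op": "drive_tool", "data": {
  "increments": [
    {"grip":1,"tx":0,"ty":0,"tz":0,"turn":-0.12},
    {"grip":1,"tx":0,"ty":0,"tz":0,"turn":-0.24},
    {"grip":1,"tx":0,"ty":0,"tz":0,"turn":-0.36},
    {"grip":1,"tx":0,"ty":0,"tz":0,"turn":-0.48},
    {"grip":1,"tx":0,"ty":0,"tz":0,"turn":-0.6},
    {"grip":1,"tx":0,"ty":0,"tz":0,"turn":-0.68},
    {"grip":1,"tx":0,"ty":0,"tz":0,"turn":-0.68},
    {"grip":1,"tx":0,"ty":0,"tz":0,"turn":-0.68}
  ]
}}

```text
clock: 18.7
position: [0.6009, -0.2986, 0.1231]
ee_rot: [-2.401, -2.002, -0.01]
force: [0.1, 0.8, -3.2]
width: 0.274
```

```bash
python3 st.py; python3 - <<'E'
from h import *
shot("top","t3",(350,200,470,290),6)
E
```

```text
pos [ 0.6009 -0.2986  0.1231] yaw(y) -10.35 tilt z [-0.005  0.016 -1.   ] F [ 0.1  0.8 -3.2] w mm 25.2 j7 0.01 t 18.7 in holder [ 0.8 43.7]
```

View pics/t3.png

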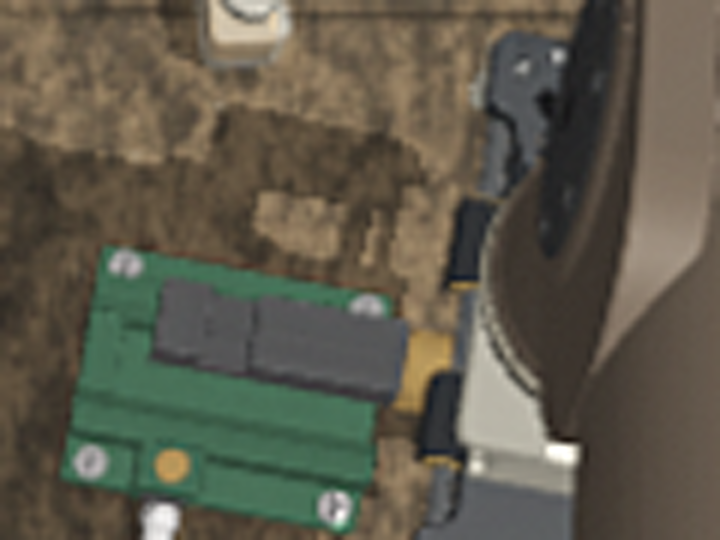

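```bash
python3 - <<'E'
from h import *
uv=np.array([[165,280],[150,355],[407,320],[390,400]])/6+[350,200]-.5
for z in(.140,.145):
    P=unproj("top",uv,z); d=P[:,:2]-[.6095,-.2558]; c,s=np.cos(2.961),np.sin(2.961)
    print(np.c_[c*d[:,0]+s*d[:,1],-s*d[:,0]+c*d[:,1]].round(4)*1e3)
E
```

```text
[[ -9.9 -78.9]
 [ 16.7 -79.4]
 [-11.6   4.6]
 [ 16.7   3.4]]
[[ -8.9 -79.1]
 [ 17.6 -79.6]
 [-10.7   4. ]
 [ 17.5   2.8]]
```

>>> {"op": "drive_tool", "data": {
  "increments": [
    {"grip":1,"tx":0.0022,"ty":-0.0005,"tz":-0.06,"turn":0},
    {"grip":1,"tx":0.0022,"ty":-0.0005,"tz":-0.12,"turn":0},
    {"grip":1,"tx":0.0022,"ty":-0.0005,"tz":-0.17,"turn":0},
    {"grip":1,"tx":0.0022,"ty":-0.0005,"tz":-0.195,"turn":0},
    {"grip":1,"tx":0.0022,"ty":-0.0005,"tz":-0.205,"turn":0},
    {"grip":1,"tx":0.0022,"ty":-0.0005,"tz":-0.215,"turn":0},
    {"grip":1,"tx":0.0022,"ty":-0.0005,"tz":-0.225,"turn":0},
    {"grip":1,"tx":0.0022,"ty":-0.0005,"tz":-0.235,"turn":0},
    {"grip":1,"tx":0.0022,"ty":-0.0005,"tz":-0.24,"turn":0},
    {"grip":1,"tx":0.0022,"ty":-0.0005,"tz":-0.24,"turn":0}
  ]
}}

```text
clock: 19.75
position: [0.6018, -0.2988, 0.0271]
ee_rot: [-2.401, -2.001, -0.01]
force: [0.1, 1.2, -3.2]
width: 0.275
```

```bash
python3 st.py
```

```text
pos [ 0.6018 -0.2988  0.0271] yaw(y) -10.38 tilt z [-0.005  0.016 -1.   ] F [ 0.1  1.2 -3.2] w mm 25.3 j7 -0.03 t 19.75 in holder [-0.1 43.7]
```

Entering freely. Lower the remaining ~11 mm.

>>> {"op": "drive_tool", "data": {
  "increments": [
    {"grip":1,"tx":0,"ty":0,"tz":-0.008,"turn":0},
    {"grip":1,"tx":0,"ty":0,"tz":-0.016,"turn":0},
    {"grip":1,"tx":0,"ty":0,"tz":-0.022,"turn":0},
    {"grip":1,"tx":0,"ty":0,"tz":-0.027,"turn":0},
    {"grip":1,"tx":0,"ty":0,"tz":-0.029,"turn":0},
    {"grip":1,"tx":0,"ty":0,"tz":-0.029,"turn":0}
  ]
}}

```text
clock: 20.35
position: [0.6017, -0.2989, 0.0157]
ee_rot: [-2.401, -2.001, -0.01]
force: [-2.2, 1.0, 0.1]
width: 0.274
```

```bash
python3 st.py
```

```text
pos [ 0.6017 -0.2989  0.0157] yaw(y) -10.38 tilt z [-0.005  0.016 -1.   ] F [-2.2  1.   0.1] w mm 25.2 j7 -0.04 t 20.35 in holder [-0.1 43.8]
```

>>> {"op": "drive_tool", "data": {
  "increments": [
    {"grip":1,"tx":0.001,"ty":0.005,"tz":0,"turn":0},
    {"grip":1,"tx":0.002,"ty":0.01,"tz":0,"turn":0},
    {"grip":1,"tx":0.0027,"ty":0.0148,"tz":0,"turn":0},
    {"grip":1,"tx":0.0032,"ty":0.0172,"tz":0,"turn":0},
    {"grip":1,"tx":0.0032,"ty":0.0172,"tz":0,"turn":0}
  ]
}}

```text
clock: 20.85
position: [0.6032, -0.2918, 0.0158]
ee_rot: [-2.401, -2.002, -0.01]
force: [-0.7, 0.0, -0.6]
width: 0.275
```

```bash
python3 st.py
```

```text
pos [ 0.6032 -0.2918  0.0158] yaw(y) -10.36 tilt z [-0.005  0.016 -1.   ] F [-0.7  0.  -0.6] w mm 25.3 j7 -0.05 t 20.85 in holder [-0.3 36.5]
```

No contact yet; push a little further.

>>> {"op": "drive_tool", "data": {
  "increments": [
    {"grip":1,"tx":0.0006,"ty":0.003,"tz":0,"turn":0},
    {"grip":1,"tx":0.0011,"ty":0.006,"tz":0,"turn":0},
    {"grip":1,"tx":0.0016,"ty":0.009,"tz":0,"turn":0},
    {"grip":1,"tx":0.0016,"ty":0.009,"tz":0,"turn":0}
  ]
}}

```text
clock: 21.25
position: [0.6031, -0.2917, 0.0158]
ee_rot: [-2.406, -2.001, -0.006]
force: [-0.5, -9.3, -1.8]
width: 0.275
```

```bash
python3 st.py
```

```text
pos [ 0.6031 -0.2917  0.0158] yaw(y) -10.5 tilt z [-0.005  0.012 -1.   ] F [-0.5 -9.3 -1.8] w mm 25.3 j7 -0.05 t 21.25 in holder [-0.1 36.5]
```

>>> {"op": "drive_tool", "data": {
  "increments": [
    {"grip":-1,"tx":0,"ty":0,"tz":0,"turn":0},
    {"grip":-1,"tx":0,"ty":0,"tz":0,"turn":0},
    {"grip":-1,"tx":0,"ty":0,"tz":0,"turn":0},
    {"grip":-1,"tx":0,"ty":0,"tz":0,"turn":0},
    {"grip":-1,"tx":0,"ty":0,"tz":0,"turn":0},
    {"grip":-1,"tx":0,"ty":0,"tz":0,"turn":0},
    {"grip":-1,"tx":0,"ty":0,"tz":0.1,"turn":0},
    {"grip":-1,"tx":0,"ty":0,"tz":0.2,"turn":0},
    {"grip":-1,"tx":0,"ty":0,"tz":0.26,"turn":0},
    {"grip":-1,"tx":-0.1,"ty":0.1,"tz":0.26,"turn":-0.14},
    {"grip":-1,"tx":-0.2,"ty":0.2,"tz":0.26,"turn":-0.28},
    {"grip":-1,"tx":-0.248,"ty":0.289,"tz":0.26,"turn":-0.42},
    {"grip":-1,"tx":-0.248,"ty":0.289,"tz":0.26,"turn":-0.56},
    {"grip":-1,"tx":-0.248,"ty":0.289,"tz":0.26,"turn":-0.7},
    {"grip":-1,"tx":-0.248,"ty":0.289,"tz":0.26,"turn":-0.84},
    {"grip":-1,"tx":-0.248,"ty":0.289,"tz":0.26,"turn":-1},
    {"grip":-1,"tx":-0.248,"ty":0.289,"tz":0.26,"turn":-1},
    {"grip":-1,"tx":-0.248,"ty":0.289,"tz":0.26,"turn":-1}
  ]
}}

```text
clock: 23.05
position: [0.504, -0.1759, 0.12]
ee_rot: [-3.086, -0.536, -0.015]
force: [0.2, 0.4, 0.0]
width: 1.0
```

>>> {"op": "drive_tool", "data": {
  "increments": [
    {"grip":-1,"tx":0,"ty":0,"tz":0,"turn":-0.14},
    {"grip":-1,"tx":0,"ty":0,"tz":0,"turn":-0.28},
    {"grip":-1,"tx":0,"ty":0,"tz":0,"turn":-0.42},
    {"grip":-1,"tx":0,"ty":0,"tz":0,"turn":-0.498},
    {"grip":-1,"tx":0,"ty":0,"tz":0,"turn":-0.498},
    {"grip":-1,"tx":0,"ty":0,"tz":0,"turn":-0.498}
  ]
}}

```text
clock: 23.65
position: [0.5039, -0.1759, 0.1199]
ee_rot: [-3.124, 0.27, -0.018]
force: [-0.3, -0.2, 0.3]
width: 1.002
```

```bash
python3 st.py; python3 - <<'E'
from h import *
shot("side","s4",(240,230,400,380),4)
E
```

```text
pos [ 0.5039 -0.1759  0.1199] yaw(y) -99.89 tilt z [ 0.012  0.005 -1.   ] F [-0.3 -0.2  0.3] w mm 92.2 j7 -1.51 t 23.65 in holder [118.2 -59.6]
```

View pics/s4.png

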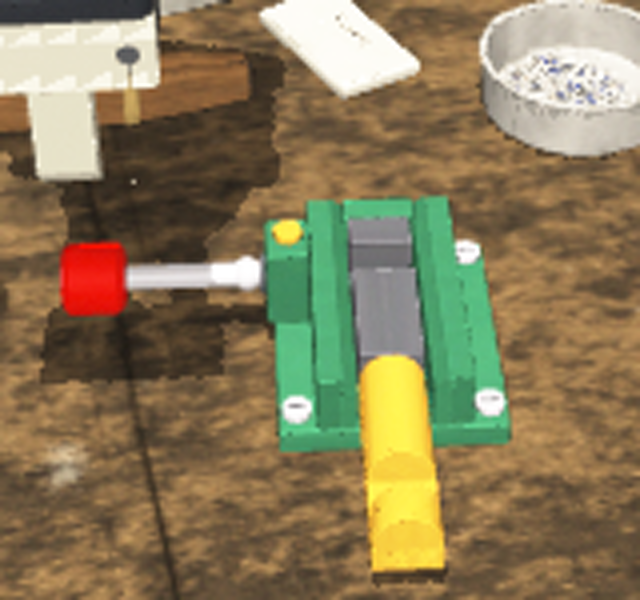

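>>> {"op": "drive_tool", "data": {
  "newtons": 45,
  "increments": [
    {"grip":-1,"tx":0.0005,"ty":0,"tz":-0.1,"turn":-0.008},
    {"grip":-1,"tx":0.0005,"ty":0,"tz":-0.2,"turn":-0.008},
    {"grip":-1,"tx":0.0005,"ty":0,"tz":-0.25,"turn":-0.008},
    {"grip":-1,"tx":0.0005,"ty":0,"tz":-0.2625,"turn":-0.008},
    {"grip":-1,"tx":0.0005,"ty":0,"tz":-0.2625,"turn":-0.008},
    {"grip":1,"tx":0.0005,"ty":0,"tz":-0.2625,"turn":-0.008},
    {"grip":1,"tx":0.0005,"ty":0,"tz":-0.2625,"turn":-0.008},
    {"grip":1,"tx":0.0005,"ty":0,"tz":-0.2625,"turn":-0.008},
    {"grip":1,"tx":0.0005,"ty":0,"tz":-0.2625,"turn":-0.008},
    {"grip":1,"tx":0.0005,"ty":0,"tz":-0.2625,"turn":-0.008},
    {"grip":1,"tx":0.0005,"ty":0,"tz":-0.2625,"turn":-0.008},
    {"grip":1,"tx":0.0005,"ty":0,"tz":-0.2625,"turn":-0.008},
    {"grip":1,"tx":0.0005,"ty":0,"tz":-0.2625,"turn":-0.008},
    {"grip":1,"tx":0.0005,"ty":0,"tz":-0.2625,"turn":-0.008},
    {"grip":1,"tx":0.0005,"ty":0,"tz":-0.2625,"turn":-0.008},
    {"grip":1,"tx":0.0005,"ty":0,"tz":-0.2625,"turn":-0.008},
    {"grip":1,"tx":0.0005,"ty":0,"tz":-0.2625,"turn":-0.008}
  ]
}}

```text
clock: 25.4
position: [0.5041, -0.1757, 0.0149]
ee_rot: [-3.122, 0.284, -0.018]
force: [0.2, 2.5, -0.9]
width: 0.31
```

```bash
python3 st.py
```

```text
pos [ 0.5041 -0.1757  0.0149] yaw(y) -100.39 tilt z [ 0.012  0.006 -1.   ] F [ 0.2  2.5 -0.9] w mm 28.6 j7 -1.53 t 25.4 in holder [118.  -59.9]
```

Push in: 34 mm along (0.984, −0.180), plus 2 mm extra.

>>> {"op": "drive_tool", "data": {
  "increments": [
    {"grip":1,"tx":0.0148,"ty":-0.0027,"tz":0,"turn":0},
    {"grip":1,"tx":0.0295,"ty":-0.0054,"tz":0,"turn":0},
    {"grip":1,"tx":0.0443,"ty":-0.0081,"tz":0,"turn":0},
    {"grip":1,"tx":0.059,"ty":-0.0108,"tz":0,"turn":0},
    {"grip":1,"tx":0.0738,"ty":-0.0135,"tz":0,"turn":0},
    {"grip":1,"tx":0.0885,"ty":-0.0162,"tz":0,"turn":0},
    {"grip":1,"tx":0.0885,"ty":-0.0162,"tz":0,"turn":0},
    {"grip":1,"tx":0.0885,"ty":-0.0162,"tz":0,"turn":0}
  ]
}}

```text
clock: 26.2
position: [0.5377, -0.1817, 0.0146]
ee_rot: [-3.122, 0.284, -0.011]
force: [-9.2, 4.0, 9.6]
width: 0.314
```

```bash
python3 st.py
```

```text
pos [ 0.5377 -0.1817  0.0146] yaw(y) -100.4 tilt z [ 0.008  0.006 -1.   ] F [-9.2  4.   9.6] w mm 28.9 j7 -1.53 t 26.2 in holder [ 84. -60.]
```

Fully home (34 mm travel, stopped at the home position). Release, retreat and check.

>>> {"op": "drive_tool", "data": {
  "increments": [
    {"grip":-1,"tx":0,"ty":0,"tz":0,"turn":0},
    {"grip":-1,"tx":0,"ty":0,"tz":0,"turn":0},
    {"grip":-1,"tx":0,"ty":0,"tz":0,"turn":0},
    {"grip":-1,"tx":0,"ty":0,"tz":0,"turn":0},
    {"grip":-1,"tx":0,"ty":0,"tz":0,"turn":0},
    {"grip":-1,"tx":0,"ty":0,"tz":0,"turn":0},
    {"grip":-1,"tx":0,"ty":0,"tz":0.12,"turn":0},
    {"grip":-1,"tx":0,"ty":0,"tz":0.24,"turn":0},
    {"grip":-1,"tx":-0.1,"ty":-0.1,"tz":0.3,"turn":0},
    {"grip":-1,"tx":-0.2,"ty":-0.2,"tz":0.35,"turn":0},
    {"grip":-1,"tx":-0.2,"ty":-0.3,"tz":0.4,"turn":0},
    {"grip":-1,"tx":-0.2,"ty":-0.3,"tz":0.4,"turn":0},
    {"grip":-1,"tx":-0.2,"ty":-0.3,"tz":0.4,"turn":0}
  ]
}}

```text
clock: 27.5
position: [0.4573, -0.3044, 0.1757]
ee_rot: [-3.123, 0.291, -0.015]
force: [0.3, 0.0, -0.2]
width: 0.999
```

```bash
python3 st.py; python3 - <<'E'
from h import *
shot("side","s5",(240,180,460,380),3)
E
```

```text
pos [ 0.4573 -0.3044  0.1757] yaw(y) -100.65 tilt z [ 0.01   0.004 -1.   ] F [ 0.3  0.  -0.2] w mm 91.9 j7 -1.25 t 27.5 in holder [140.9  75.1]
```

View pics/s5.png

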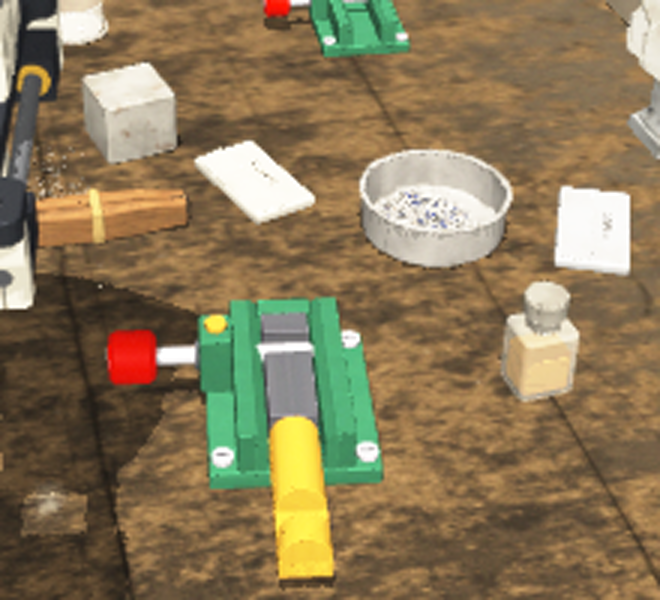

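```bash
python3 -c "
from cell import *
print(sign_off())"
```

```text
the job is handed in; nothing more can be done
None
```

The stake is turned end for end in the larger green holder, with its brass half sticking out and the bolt through the dark half's groove. I handed the job in at about 27.5 s of robot time; no verdict came back.

- **Knob out:** I pulled it 34 mm over the detent and let go. A later picture, taken with the stake laid back in and before pushing the knob, shows it still out.
- **Stake:** I lifted it out by the dark half and laid it on the bare bench. I then regripped the brass half and lowered the dark half into the channel. Pushing it back met the end stop at about 9 N.
- **Knob home:** I pushed it in 34 mm, back to within 0.2 mm of where I had first gripped it.
- **Last checks:** The final picture shows the bolt across the groove, the stake flat in the channel and its square end at the stop. The bowl, vial and the visible part of the clamp look unmoved (by eye only). The gripper is open, clear and reads no force.
- **Disagreement:** While the stake was held above the channel, hand-picked points in the top view put it about 3–4 mm to the side, where the tool reading gave 0.8 mm. I went by the tool reading, and the stake entered freely. I did not measure the final stake pose beyond this picture and the contact readings.

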